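# Clear the bottle and swing out the board-stand arm

### The job

Get the board stand ready for the next ware board: swing its folded steel arm out until it snaps fully home in its end detent, square to the rail like the fixed arm. One of the three bottles on the bench stands in the arm's way, so first lift that one off and stand it upright in the free space on the wooden ware board. Leave all the other bottles standing where they are.

Things in the scene. Friction and masses are not known exactly. Their poses are not given: they have to be found in the camera images.
- stand: Low steel board stand fixed on the bench. Origin: on the bench, on the folding arm's vertical hinge axis; z up. Back rail 20 mm thick (centre x = +24 mm, z 46 to 70 mm) runs from the hinge along +y for 262 mm. Hinge post 26 mm across, top at z = 78 mm. Feet 8 mm high under both ends, x -30 to +100 mm; the detent (post 23 mm across, roller top at z = 44 mm) at x = -99, y = +11 mm
- fixed_lug (a point): Top centre of the upturned lug (22 x 12 mm, z 70 to 115 mm) of the stand's fixed arm. That arm is 12 mm thick (z 46 to 70 mm), springs from the rail's far end at stand y = +250 mm and points along the stand's -x to x = -201 mm; the lug is at x = -190 mm
- gate (a joint): Folding arm's angle about the stand's z, rad. 0: folded along +y against the rail; grows as it swings (counter-clockwise from above) towards -x; stop at 1.571, square to the rail. It stays where left (light friction); a sprung roller resists from 1.33 (5 N at the lug), crests at 1.46, then pulls it home. Arm: flat bar 12 mm thick, z 46 to 70 mm, reaching 201 mm from the hinge axis
- gate_lug (a point): Top centre of the upturned lug at the free end of the folding arm, 190 mm from the hinge axis, 115 mm above the bench. The lug rises 45 mm above the arm, from z = 70 to 115 mm; it measures 22 mm along the arm and 12 mm across it
- board: Wooden ware board, a shallow tray 340 x 140 mm, fixed on the bench. Origin: centre of its underside; x along its length, z up. Inner floor 15 mm above the bench, rails 12 to 14 mm thick with their tops 37 mm above the bench. A bottle stands near each end; the middle is free
- bottle_tall: Unglazed clay bottle, 150 mm tall, belly 58 mm across (widest 42 mm up), foot 42 mm, straight round neck over its top 38 mm, 25 mm across (rim 3 mm wider). Origin: centre of its foot; z up along the bottle. It stands on the bench near the stand; which bottle stands in which spot changes
- bottle_round: Unglazed clay bottle, 138 mm tall, belly 64 mm across (widest 45 mm up), foot 44 mm, straight round neck over its top 38 mm, 28 mm across (rim 3 mm wider). Origin: centre of its foot; z up along the bottle. It stands on the bench near the stand; which bottle stands in which spot changes
- bottle_short: Unglazed clay bottle, 126 mm tall, belly 60 mm across (widest 48 mm up), foot 50 mm, straight round neck over its top 38 mm, 32 mm across (rim 3 mm wider). Origin: centre of its foot; z up along the bottle. It stands on the bench near the stand; which bottle stands in which spot changes
- board_bottle_1: Clay bottle shaped like bottle_round (138 mm tall, belly 64 mm), standing on the ware board near its -x end. Origin: centre of its foot
- board_bottle_2: Clay bottle shaped like bottle_tall (150 mm tall, belly 58 mm), standing on the ware board near its +x end. Origin: centre of its foot
There are look-alikes about, which are no part of the job. What is shaped like the bottle_tall but orange is not meant. Leave any purple look-alike of the bottle_round alone.

How it is judged:
On the way, in this order (a step that is already met when the one before it is completed fails the run):
1. the bottle that was in the way stands upright on the ware board, let go (((x of bottle_tall in the frame of board between -0.14 and 0.14 m and y of bottle_tall in the frame of board between -0.045 and 0.045 m and z of bottle_tall in the frame of board between 0.008 and 0.022 m and angle between bottle_tall's own z axis and vertical below 0.12 rad and linear speed of bottle_tall below 0.03 m/s and contact force between the fingers and bottle_tall below 0.2 N) or (x of bottle_round in the frame of board between -0.14 and 0.14 m and y of bottle_round in the frame of board between -0.045 and 0.045 m and z of bottle_round in the frame of board between 0.008 and 0.022 m and angle between bottle_round's own z axis and vertical below 0.12 rad and linear speed of bottle_round below 0.03 m/s and contact force between the fingers and bottle_round below 0.2 N) or (x of bottle_short in the frame of board between -0.14 and 0.14 m and y of bottle_short in the frame of board between -0.045 and 0.045 m and z of bottle_short in the frame of board between 0.008 and 0.022 m and angle between bottle_short's own z axis and vertical below 0.12 rad and linear speed of bottle_short below 0.03 m/s and contact force between the fingers and bottle_short below 0.2 N))), for 0.2 s.
2. the folding arm is fully out in its end detent (value of joint gate above 1.52 rad and velocity of joint gate below 0.1 rad/s), for 0.2 s.
At the end, for the whole second after the job is handed in: Folding arm past 1.52 rad and at rest; the one bottle that was in its way upright (7 deg), at rest and let go on the ware board floor, within 140 mm lengthwise and 45 mm crosswise of its centre; all four other bottles upright and within 20 mm of their start (all of step 2 and ((x of bottle_tall in the frame of board between -0.14 and 0.14 m and y of bottle_tall in the frame of board between -0.045 and 0.045 m and z of bottle_tall in the frame of board between 0.008 and 0.022 m and angle between each of bottle_tall, bottle_round, bottle_short's own z axis and vertical below 0.12 rad and linear speed of bottle_tall below 0.03 m/s and contact force between the fingers and bottle_tall below 0.2 N and distance of each of bottle_round, bottle_short from where it was at the start of the episode below 0.02 m) or (x of bottle_round in the frame of board between -0.14 and 0.14 m and y of bottle_round in the frame of board between -0.045 and 0.045 m and z of bottle_round in the frame of board between 0.008 and 0.022 m and angle between each of bottle_round, bottle_tall, bottle_short's own z axis and vertical below 0.12 rad and linear speed of bottle_round below 0.03 m/s and contact force between the fingers and bottle_round below 0.2 N and distance of each of bottle_tall, bottle_short from where it was at the start of the episode below 0.02 m) or (x of bottle_short in the frame of board between -0.14 and 0.14 m and y of bottle_short in the frame of board between -0.045 and 0.045 m and z of bottle_short in the frame of board between 0.008 and 0.022 m and angle between each of bottle_short, bottle_tall, bottle_round's own z axis and vertical below 0.12 rad and linear speed of bottle_short below 0.03 m/s and contact force between the fingers and bottle_short below 0.2 N and distance of each of bottle_tall, bottle_round from where it was at the start of the episode below 0.02 m)) and distance of each of board_bottle_1, board_bottle_2 from where it was at the start of the episode below 0.02 m and angle between each of board_bottle_1, board_bottle_2's own z axis and vertical below 0.12 rad); the robot touches nothing.
It fails at once if a bottle is tipped over (angle between any of bottle_tall, bottle_round, bottle_short, board_bottle_1, board_bottle_2's own z axis and vertical above 0.8 rad).
It fails at once if a bottle already on the ware board is shoved by more than 30 mm (distance of any of board_bottle_1, board_bottle_2 from where it was at the start of the episode above 0.03 m).
It also fails if it takes over 54 s, if anything falls off the work surface, if the arm or the gripper's body presses on something with over 40 N, if the wrist force passes 120 N, or if a joint passes its speed limit or range.

### The arm

A 6-joint arm with a two-finger parallel gripper is mounted at the origin on the work surface. World frame = base frame: x ahead of the robot, y to its left, z up, the work surface at z = 0. Lengths are in m, angles in rad, forces in N, time in s.
With the tool pointing down it reaches from about 0.325 to 0.9 m from the base axis. Payload 6.1 kg.
Tool frame: the origin (TCP) lies midway between the tips of the shut fingers; the grasp point (between the pads) lies 19 mm behind it; x points along the fingers, y is the direction in which the jaws open and shut, and the axes are right-handed (so a half turn about x gives the same grasp; the last joint's range is limited). The gripper opens to 85 mm and grips with 20 to 120 N. Pads are 22 mm wide; open, the fingers measure 114 mm over their backs; the gripper's body (76 mm by 85 mm) begins 54 mm behind the grasp point. The pads swing forward as they close: fully open they stand 13 mm farther back than shut.
Start: joints at [1.218, 0.22, 1.526, -0, 1.395, -0.126], TCP at [0.141, 0.609, 0.231] pointing down, gripper open.
Joint ranges: [-2.98, 2.98], [-0.91, 2.08], [0.09, 2.57], [-1.24, 4.39], [0.2, 2.65], [-2.68, 2.68]. Speed limits (rad/s): [2.57, 2.57, 3.01, 3.14, 3.14, 3.14].

### API

Orientations are given as [roll, pitch, yaw] about the fixed x, y, z axes, in that order (R = Rz(yaw) Ry(pitch) Rx(roll)).
In Python, from plant import movep, move_l, set_joints, gripper_to, hold, inverse_kinematics, observe, get_image, get_calibration, Unreachable, job_done gives the robot as it stands. Calls block until the motion is done:
- movep(position, orientation): joint-space move of the TCP to a pose.
- move_l(position, feed=0.15, rotation=None, max_force=None): straight line of the TCP; rotation=None keeps the orientation; feed is the mean speed in m/s. With max_force (N) it stops when the force on the tool has changed by that much, and returns True; else False.
- set_joints(angles): joint-space move.
- gripper_to(opening, f_grip=None): finger opening in m; f_grip is the grip in N (None keeps the last); returns when the fingers have stopped.
- hold(seconds).
- inverse_kinematics(position, orientation): joint angles nearest the present ones, or None.
- observe(): the state.
- get_image(name): name is "side" or "top"; returns (picture, depth): 400x640x3 uint8, red, green, blue; 400x640 float32, m along the optical axis (not along the pixel's ray), 0 where there is no reading.
- get_calibration(name): a dict with "intrinsics" (3x3 intrinsics, pixels), "world_from_camera" (4x4, takes a point from camera to world coordinates). Camera axes: x right, y down, z forward; pixel columns grow to the right and rows downward; lengths in m; the calibration is good to about 2 mm. A picture is of the moment at which its call begins. get_calibration takes no time and is no camera call.
A pose or a line that the arm cannot do raises Unreachable and nothing moves.
- job_done(): hands the job in, once; it reports no verdict.
The state is a dict: "time_s": time; "q": joint angles; "joint_velocities": joint speeds; "joint_torque": joint torques, N m; "eef_pos": TCP position; "tcp_rot": TCP orientation; "ft_force": force on the tool from outside, world axes, zero at the start; "torque": the same for the moment, N m; "opening": finger opening in m.
Only numpy, scipy, OpenCV 4.12 (cv2) and the standard library are available. Lean on these libraries where they do the work, as an engineer would, in place of code of your own. Each camera call takes 0.05 s, during which the arm holds its last target. There are 200 camera calls.

## Working session

There is one attempt and no reset: what is moved stays moved. The work goes in short steps, each a Python script; the robot and the scene stay as the last script left them, time stands still between calls to the robot, and variables do not carry over. Pictures are saved under pics/ and viewed, about 8 in all and at most 12, crops included, and the job is handed in when it is done.

```bash
ls; mkdir -p pics; python3 - <<'E'
from plant import *
import cv2,numpy as np
for n in("top","side"):
    p,d=get_image(n); np.savez(f"pics/{n}0.npz",p=p,d=d); cv2.imwrite(f"pics/{n}0.png",p[:,:,::-1])
    c=get_calibration(n); print(n,np.round(c["intrinsics"],1).tolist(),np.round(c["world_from_camera"],3).tolist())
E
```

```text
pics
top [[426.5, 0.0, 317.1], [0.0, 426.5, 193.9], [0.0, 0.0, 1.0]] [[-0.021, -0.989, 0.145, 0.369], [-0.999, 0.024, 0.024, 0.038], [-0.028, -0.144, -0.989, 0.95], [0.0, 0.0, 0.0, 1.0]]
side [[408.3, 0.0, 318.8], [0.0, 408.3, 198.4], [0.0, 0.0, 1.0]] [[0.721, -0.386, 0.576, -0.054], [-0.693, -0.423, 0.584, -0.545], [0.018, -0.819, -0.573, 0.699], [0.0, 0.0, 0.0, 1.0]]
```

View pics/top0.png

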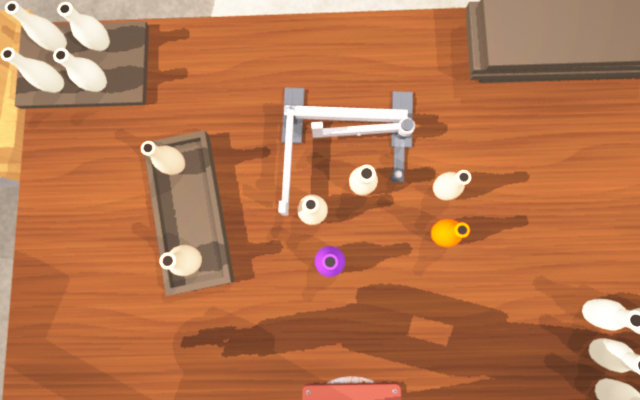

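View pics/side0.png

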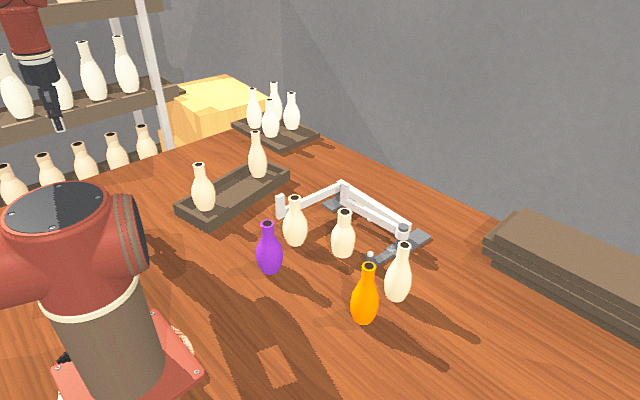

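Top view: the three candidates in cream are at (363,178), (312,207) and (450,183). The gate lug is at (317,130), the hinge post at (407,125), the fixed lug at (284,208), and the board centre near (188,212). The look-alikes are purple (330,261), orange (450,233), plus the shelf bottles on the left and lower right. Next I measure them with depth and rays.

```bash
cat > h.py <<'E'
import numpy as np,cv2
from plant import *
def cloud(n,d):
    c=get_calibration(n);K=c["intrinsics"];T=np.array(c["world_from_camera"])
    v,u=np.mgrid[:400,:640]; P=np.stack([(u-K[0][2])/K[0][0]*d,(v-K[1][2])/K[1][1]*d,d],-1)
    return P@T[:3,:3].T+T[:3,3]
def ray(n,u,v,z):
    c=get_calibration(n);K=np.array(c["intrinsics"]);T=np.array(c["world_from_camera"])
    r=T[:3,:3]@np.linalg.solve(K,[u,v,1.]);return T[:3,3]+r*(z-T[2,3])/r[2]
E
python3 - <<'E'
from h import *
f=np.load("pics/top0.npz");W=cloud("top",f["d"]);p=f["p"]
print("bench z",np.round([W[300,280,2],W[60,200,2]],4))
def near(u,v,r=24):
    m=np.zeros((400,640),np.uint8);cv2.circle(m,(u,v),r,1,-1);return m>0
for nm,(u,v) in dict(mid=(363,178),left=(312,207),right=(450,183),b_a=(163,157),b_b=(180,260),purple=(330,261),orange=(450,233)).items():
    m=near(u,v)&(W[...,2]>.05)&(f["d"]>0)
    if nm in("left","mid"): m&=~((np.abs(np.indices((400,640))[1]-286)<10))
    Q=W[m];z=np.percentile(Q[:,2],98)
    T=Q[Q[:,2]>z-.012]; N=(Q[:,2]>.095)
    c,r=cv2.minEnclosingCircle(T[:,:2].astype(np.float32))
    vv,uu=np.where(m&(W[...,2]>z-.012))
    Z=z
    B=Q[(Q[:,2]<.075)]
    print(nm,"ztop",round(float(z),4),"rimcircle",np.round(c,4),round(r,4),"n",len(T),"pix",uu.mean().round(1),vv.mean().round(1),"ray",np.round(ray("top",uu.mean(),vv.mean(),z),4))
for nm,(u,v),h in(("hinge",(407,125),(.072,.085)),("glug",(317,130),(.105,.122)),("flug",(284,208),(.105,.122))):
    m=near(u,v,14)&(W[...,2]>h[0])&(W[...,2]<h[1]);Q=W[m];c,r=cv2.minEnclosingCircle(Q[:,:2].astype(np.float32))
    print(nm,len(Q),Q.mean(0).round(4),np.round(c,4),round(r,4))
# board rails
m=(W[...,2]>.030)&(W[...,2]<.044);m[:, :130]=0;m[:,240:]=0;m[:120]=0;m[305:]=0
Q=W[m];print("board",len(Q),cv2.minAreaRect(Q[:,:2].astype(np.float32)))
b=cv2.resize(p[80:290,130:490],None,fx=2.2,fy=2.2,interpolation=2);cv2.imwrite("pics/crop1.png",b[:,:,::-1])
E
```

```text
bench z [0.0003 0.0002]
mid ztop 0.1284 rimcircle [ 0.5285 -0.0396] 0.0168 n 229 pix 366.6 172.9 ray [ 0.5279 -0.0391  0.1284]
left ztop 0.1406 rimcircle [0.4687 0.0705] 0.0148 n 182 pix 310.8 203.9 ray [0.468  0.0705 0.1406]
right ztop 0.152 rimcircle [ 0.512  -0.2194] 0.0135 n 164 pix 463.4 176.7 ray [ 0.5113 -0.2185  0.152 ]
b_a ztop 0.1676 rimcircle [0.5812 0.3787] 0.0134 n 166 pix 148.9 147.7 ray [0.5798 0.3761 0.1676]
b_b ztop 0.1553 rimcircle [0.3677 0.3391] 0.0149 n 210 pix 168.4 259.9 ray [0.3677 0.3369 0.1553]
purple ztop 0.1405 rimcircle [0.3591 0.0365] 0.0148 n 192 pix 330.1 261.0 ray [0.3592 0.0365 0.1405]
orange ztop 0.1524 rimcircle [ 0.4125 -0.2103] 0.0135 n 168 pix 461.8 229.3 ray [ 0.4124 -0.2086  0.1524]
hinge 145 [ 0.6414 -0.1321  0.0772] [ 0.6444 -0.127 ] 0.0219
glug 79 [0.6318 0.0562 0.1141] [0.6325 0.0561] 0.0119
flug 71 [0.4678 0.1283 0.1151] [0.4682 0.1286] 0.0116
board 2555 ((0.4740135669708252, 0.34655725955963135), (0.34056413173675537, 0.1414448767900467), 10.409786224365234)
```

View pics/crop1.png

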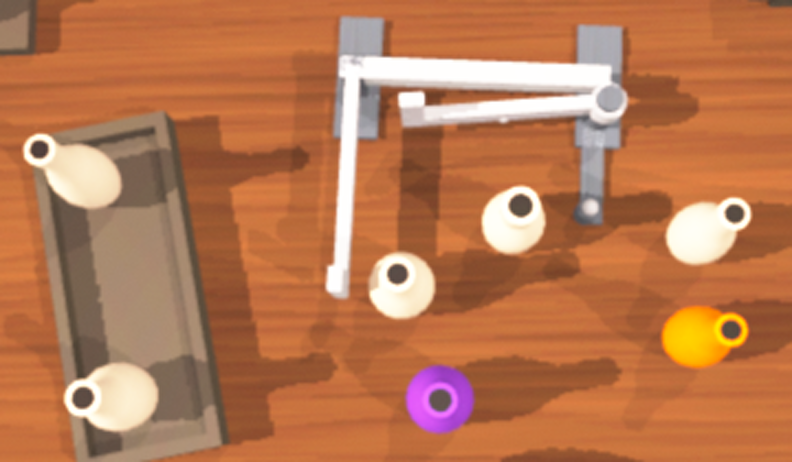

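The crop and heights agree. The bottle in the way is the short one (rim z 0.128 at (0.528,-0.039), 147 mm from the hinge, inside the 201 mm sweep). The round one is 266 mm from the hinge and the tall one is beyond the end position, so both are clear. Stand yaw comes to about -0.062, and the gate starts at about 0.11.

```bash
python3 - <<'E'
from h import *
H=np.pi/2; o=[0,H,.18]; b=np.array([.5283,-.0393]); c=np.array([.474,.3466])
def s(t): q=observe(); print(t,round(q["time_s"],2),np.round(q["eef_pos"],4),np.round(q["q"],2),round(q["opening"],4),np.round(q["ft_force"],1))
s("start")
gripper_to(.085,40); movep([*b,.27],o); s("above")
move_l([*b,.087],.15,max_force=6); s("down")
gripper_to(.0,40); s("grip")
move_l([*b,.10],.05); p,d=get_image("side"); cv2.imwrite("pics/lift.png",p[120:320,200:480][:,:,::-1].repeat(2,0).repeat(2,1))
move_l([*b,.29],.2); move_l([*c,.29],.25); s("overboard")
E
```

```text
start 0.1 [0.1404 0.6085 0.2303] [ 1.22  0.22  1.53  0.    1.39 -0.13] 0.0856 [-0.9  0.4 -0.4]
above 2.99 [ 0.5284 -0.0386  0.2699] [-0.22 -0.03  1.73  0.    1.45 -1.97] 0.0847 [-0.3  0.  -0.2]
down 4.36 [ 0.5291 -0.0394  0.088 ] [-0.22  0.15  1.9   0.    1.1  -1.97] 0.085 [-1.1 -0.3 -0.1]
grip 4.9 [ 0.5286 -0.0391  0.0874] [-0.22  0.15  1.9   0.    1.1  -1.97] 0.0315 [0.2 1.7 3.9]
overboard 8.17 [0.4743 0.3457 0.29  ] [ 0.5   0.1   1.55 -0.    1.49 -1.25] 0.0316 [ 0.6  0.  -2.1]
```

View pics/lift.png

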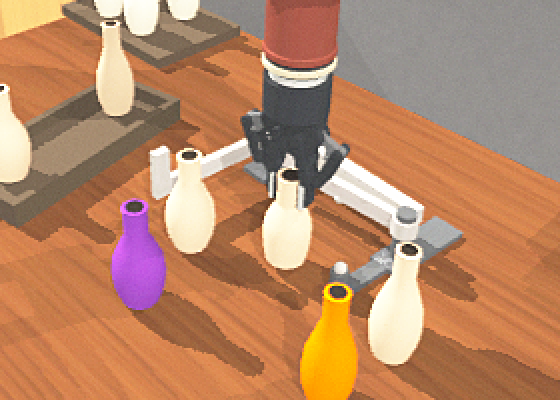

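The bottle is held by its neck (opening 31.5 mm, about 350,220 in the crop) and hangs upright. Next I lower it onto the board and release.

```bash
python3 - <<'E'
from h import *
def s(t): q=observe(); print(t,round(q["time_s"],2),np.round(q["eef_pos"],4),round(q["opening"],4),np.round(q["ft_force"],1))
c=[.474,.3466]
move_l([*c,.118],.15); s("near")
print(move_l([*c,.0995],.025,max_force=4)); s("touch")
gripper_to(.06); hold(.2); s("open"); move_l([*c,.27],.15)
# start pose above back of the gate lug
gripper_to(0)
movep([.60,.15,.27],[0,np.pi/2,-.6])
s("away")
for n in("top","side"):
    p,d=get_image(n); np.savez(f"pics/{n}1.npz",p=p,d=d)
    if n=="top": cv2.imwrite("pics/placed.png",cv2.resize(p[80:310,110:490],None,fx=2,fy=2)[:,:,::-1])
    else: cv2.imwrite("pics/placed_s.png",cv2.resize(p[80:330,150:450],None,fx=2,fy=2)[:,:,::-1])
W=cloud("top",np.load("pics/top1.npz")["d"])
m=(W[...,2]>.13)&(W[...,2]<.15)&(np.hypot(W[...,0]-c[0],W[...,1]-c[1])<.05);print(m.sum(),W[m].mean(0),W[m].max(0))
E
```

```text
near 9.47 [0.4748 0.347  0.1193] 0.0313 [ 0.1  0.7 -2.2]
True
touch 10.07 [0.4737 0.3468 0.1023] 0.0315 [0.5 0.3 4. ]
open 10.67 [0.4729 0.3461 0.1013] 0.0602 [ 0.   0.2 -0.6]
away 13.47 [0.5996 0.1509 0.27  ] 0.0002 [ 0.7  0.4 -0.1]<stdin>:16: RuntimeWarning: Mean of empty slice.
  ret = um.true_divide(
Traceback (most recent call last):
ValueError: zero-size array to reduction operation maximum which has no identity
```

View pics/placed_s.png

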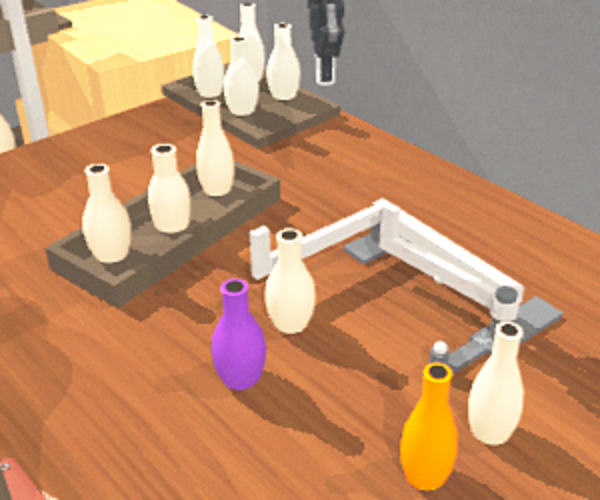

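The short bottle stands upright mid-board at (168,190) and all the others are unmoved. Now the swing, with shut fingers behind the lug, following the arc.

```bash
python3 - <<'E'
from h import *
def s(t): q=observe(); print(t,round(q["time_s"],2),np.round(q["eef_pos"],4),np.round(q["q"],2),np.round(q["ft_force"],1))
h=np.array([.6415,-.1330]);yw=-.062
def pose(g,off=.017,r=.187,z=.086):
    a=g+yw;d=np.array([-np.sin(a),np.cos(a)]);t=np.array([-np.cos(a),-np.sin(a)])
    p=h+r*d-off*t; return [*p,z],[0,np.pi/2,a+np.pi]
p,o=pose(.11,.030,z=.2); movep(p,o); s("above")
print(move_l([*p[:2],.086],.12,max_force=8)); s("down")
for g in list(np.arange(.12,1.25,.16))+[1.3,1.36,1.42,1.48,1.52]:
    p,o=pose(g); f=move_l(p,.1 if g<1.3 else .05,rotation=o,max_force=30)
    F=observe()["ft_force"]; print(round(g,2),f,np.round(F,1))
    if f: break
s("end")
for n in("top","side"):
    p,d=get_image(n); np.savez(f"pics/{n}2.npz",p=p,d=d)
    cv2.imwrite(f"pics/{n}2.png",cv2.resize(p[80:330,150:490],None,fx=2,fy=2)[:,:,::-1])
E
```

```text
above 15.58 [0.6625 0.0556 0.2002] [-0.03  0.34  1.45  0.    1.36  1.49] [0.8 0.2 0.4]
False
down 16.68 [0.6634 0.0552 0.0872] [-0.04  0.44  1.53  0.    1.17  1.49] [-0.1  0.2  0.3]
0.12 False [-0.4  0.1  0.5]
0.28 False [0.4 0.  0.1]
0.44 False [-0.1  0.2 -0.2]
0.6 False [ 0.  -0.3 -0.9]
0.76 False [ 1.  -0.4 -0.1]
0.92 False [0.1 0.  0.1]
1.08 False [-0.4 -0.8  1. ]
1.24 False [-0.1  0.1 -0.8]
1.3 False [ 0.2 -0.1 -0.6]
1.36 False [-0.   2.5  0.7]
1.42 False [-0.6  0.6 -0.3]
1.48 False [-0.2  0.1 -0.2]
1.52 False [-0.3  0.   0.1]
end 21.93 [ 0.4576 -0.095   0.086 ] [-0.37  0.    2.05  0.    1.08 -0.26] [-0.3  0.   0.1]
```

View pics/side2.png

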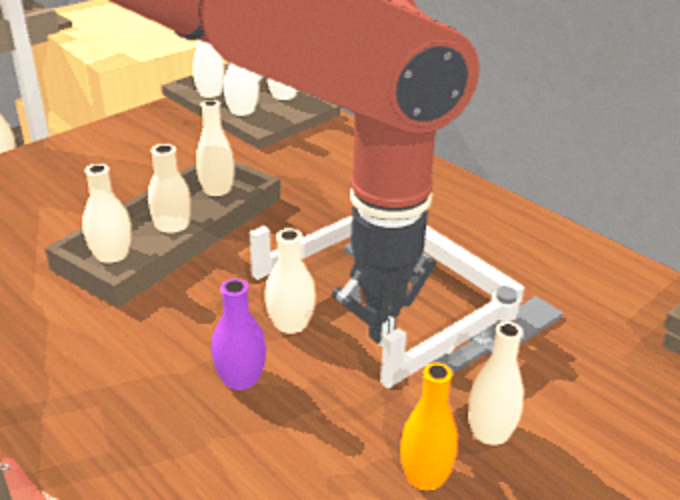

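The arm is out: its lug is at (393,355) in the crop, over the detent and clear of the fingers. I back off and measure.

```bash
python3 - <<'E'
from h import *
q=observe();p=q["eef_pos"]
move_l([p[0],p[1]+.02,p[2]],.1); move_l([p[0],p[1]+.02,.27],.15)
set_joints([1.218,.0,1.45,0,1.5,1.4]); 
p,d=get_image("top"); cv2.imwrite("pics/top3.png",cv2.resize(p[80:310,110:490],None,fx=2,fy=2)[:,:,::-1])
W=cloud("top",d); X=W[...,0];Y=W[...,1];Z=W[...,2]
def at(c,r,z0,z1):
    m=(np.hypot(X-c[0],Y-c[1])<r)&(Z>z0)&(Z<z1)
    return W[m] if m.any() else np.full((1,3),np.nan)
h=np.array([.6415,-.133]);L=at((.452,-.12),.035,.105,.12);l=L.mean(0);v=l[:2]-h
print("lug",l.round(4),len(L),"gate",round(np.arctan2(-v[0],v[1])+.062,3),"r",np.hypot(*v).round(4))
B=at((.55,-.125),.07,.06,.075);B=B[np.abs(B[:,0]-.55)<.06]
k=np.polyfit(B[:,0],B[:,1],1)[0]
A=at((.56,.133),.08,.06,.078);k2=np.polyfit(A[:,0],A[:,1],1)[0];print("slopes gate/fixed",k.round(3),k2.round(3),len(B),len(A))
for n,c,t in(("short",(.474,.3466),.141),("round",(.4687,.0705),.1386),("tall",(.512,-.2194),.150),("bA",(.5812,.3787),.1656),("bB",(.3677,.3391),.1533)):
    Q=at(c,.035,t-.010,t+.006);e,r=cv2.minEnclosingCircle(Q[:,:2].astype(np.float32));print(n,np.round(e,4),round(r,4),np.percentile(Q[:,2],98).round(4),"moved",np.round(np.subtract(e,c),4))
s=observe();print(s["time_s"],np.round(s["eef_pos"],3),np.round(s["ft_force"],1))
E
```

```text
lug [ 0.4515 -0.1203  0.1145] 84 gate 1.566 r 0.1904
slopes gate/fixed -0.068 -0.066 363 441
short [0.4733 0.3453] 0.0172 0.1444 moved [-0.0007 -0.0013]
round [0.4683 0.0709] 0.0148 0.141 moved [-0.0004  0.0004]
tall [ 0.5124 -0.2198] 0.0135 0.153 moved [ 0.0004 -0.0004]
bA [0.5815 0.3788] 0.0136 0.1685 moved [0.0003 0.0001]
bB [0.3672 0.3394] 0.0155 0.1563 moved [-0.0005  0.0003]
26.4917 [0.139 0.603 0.409] [0.3 0.3 0. ]
```

View pics/top3.png

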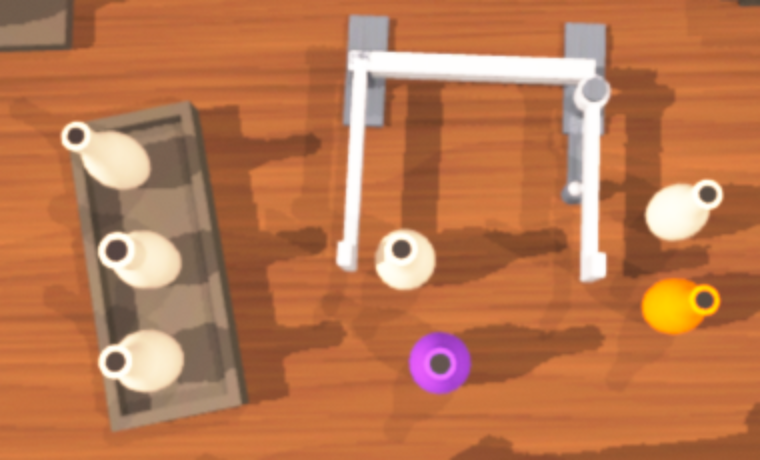

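The gate arm (592,180) is parallel to the fixed arm (355,160). The short bottle stands mid-board at (140,258), and nothing else has moved.

```bash
python3 -c "
from plant import *
job_done()"
```

```text
the job is handed in; nothing more can be done
```

The folding arm is out in its end detent, and the short bottle that stood in its way is upright in the middle of the ware board. I handed the job in at about 26.5 s on the robot clock. I lifted the bottle by its neck, then pushed the arm round with the shut fingers behind its lug until it snapped over the roller.

The last checks, from the top camera with the robot arm clear:
- **Folding arm:** measured at about 1.566 rad, and parallel to the fixed arm (slopes -0.068 and -0.066).
- **Moved bottle:** its rim is within about 1.5 mm of the board centre and at the right height for standing on the board floor.
- **Other four bottles:** none moved by more than 1 mm.
- **Robot:** it is touching nothing, with no force beyond sensor noise.

One check right after placing the bottle gave no reading because the robot arm blocked the top view. The side view then and the final top view covered it. No check disagreed.

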